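# Close the milling-block tray: level the heap, tuck the lid under the flap and hold it down

### The job

Spread the heaped blocks in the tray into one layer on its floor, none resting on another. Then fit the lid plate: slide its edge in under the tray's hinged rear flap, without lifting the flap, until it is at or close to the stop, square and centred on the tray and flat on the rim so that it covers the opening. Finish while still holding it, pressing it firmly down onto the rim with the gripper; leave the other things on the bench where they are.

Things in the scene. Friction and masses are not known exactly. Their poses are not given: they have to be found in the camera images.
- tray: grey open tray fixed to the bench. Origin: centre of its underside; x points from its open front to the flap end, z up. Outside 174 (x) by 180 (y), inside 150 x 150; floor 6 above the bench, rim 40 above it; walls 12 thick at the x ends, 15 at the y sides. A stop bar on the rear wall stands 7 above the rim, its front face at x = +75; hinge cheeks at x = +80 are 58 high.
- flap (a joint): angle (rad) of the tray's light white plastic rear flap: 0 = level on its stops, grows as it lifts; 60 g, falls shut by its weight. Hinge line along tray y at x = +80, 49.5 above the bench. 3 thick, 160 wide, reaching to tray x = +40 with its underside 48 above the bench (8 over the rim); then a lip turns up to x = +34, underside there about 53 above the bench.
- flap_edge (a point): middle of the edge of the flap's upturned front lip; shut: tray x = +34, y = 0, 55 above the bench.
- lid: aluminium lid plate, 156 (its x) by 168 (its y) by 4 thick, 190 to 330 g, lying flat on the bench. Origin: centre of its underside; z up. A grip rib stands across its middle: 10 thick in x, 70 long in y, its top 34 above the underside. Symmetric: either of the edges at the ends of its x axis may go under the flap.
- block1: white ceramic milling block, 26 x 26 x 22 high as it starts, 45 g, with a thin steel foot; origin at its centre, z along the 22 side. Starts in the lower row of the heap, standing on the tray floor. The heap is three blocks in a row along the tray's x axis, 3 apart, with two on top of them.
- block2: white ceramic milling block, 26 x 26 x 22 high as it starts, 45 g, with a thin steel foot; origin at its centre, z along the 22 side. Starts in the lower row of the heap, standing on the tray floor. The heap is three blocks in a row along the tray's x axis, 3 apart, with two on top of them.
- block3: white ceramic milling block, 26 x 26 x 22 high as it starts, 45 g, with a thin steel foot; origin at its centre, z along the 22 side. Starts in the lower row of the heap, standing on the tray floor. The heap is three blocks in a row along the tray's x axis, 3 apart, with two on top of them.
- block4: white ceramic milling block, 26 x 26 x 22 high as it starts, 45 g, with a thin steel foot; origin at its centre, z along the 22 side. Starts in the upper layer of the heap, across two blocks of the lower row. The heap is three blocks in a row along the tray's x axis, 3 apart, with two on top of them.
- block5: white ceramic milling block, 26 x 26 x 22 high as it starts, 45 g, with a thin steel foot; origin at its centre, z along the 22 side. Starts in the upper layer of the heap, across two blocks of the lower row. The heap is three blocks in a row along the tray's x axis, 3 apart, with two on top of them.
- blank: bystander, not to be disturbed: a round white ceramic milling disc, diameter 98 and 18 high, lying flat. Origin: its underside.
- jar: bystander, not to be disturbed: a small closed jar, diameter 60, 65 high. Origin: its underside.
- bottle: bystander, not to be disturbed: an amber bottle, diameter 54, 130 high. Origin: its underside.
- spatula: bystander, not to be disturbed: a 160 long spatula lying on the bench. Origin: on the bench under the tool.
- bowl: bystander, not to be disturbed: an open green mixing bowl, diameter 100, 50 high. Origin: its underside.
- model: bystander, not to be disturbed: a plaster tooth-arch model, 70 x 60 x 32. Origin: its underside.
Mind the look-alikes: they are no part of the job. Leave any orange or yellow look-alike of the block4 alone. What is shaped like the block5 but brown is not meant.

How it is judged (in metres and radians):
On the way, in this order (a step that is already met when the one before it is completed fails the run):
1. all five blocks lie in one layer inside the tray (z of each of block1, block2, block3, block4, block5 in the frame of tray below 0.023 m and horizontal distance between each of block1, block2, block3, block4, block5 and tray below 0.098 m), for 0.2 s.
2. the lid's edge is under the flap, the lid centred and square over the tray (x of lid in the frame of tray between -0.019 and 0.004 m and y of lid in the frame of tray between -0.008 and 0.008 m and angle between the x axis of lid and the x axis of tray, either way round below 0.07 rad and z of lid in the frame of tray between 0.0375 and 0.046 m), for 0.2 s.
At the end, for the whole second after the job is handed in: Blocks in one layer in the tray (centres under 23 mm up); lid still and flat on the rim (2 mm, 0.03 rad), edge 19 mm or more under the flap, centre -19 to +4 mm in tray x and within 8 mm in y, square to 0.07 rad; flap under 0.06 rad; fingers on the lid, lid pressing the tray with over 5 N (all of step 1 and x of lid in the frame of tray between -0.019 and 0.004 m and y of lid in the frame of tray between -0.008 and 0.008 m and angle between the x axis of lid and the x axis of tray, either way round below 0.07 rad and z of lid in the frame of tray between 0.0375 and 0.042 m and angle between lid's own z axis and vertical below 0.03 rad and value of joint flap below 0.06 rad and contact force between lid and tray above 5 N and contact force between the fingers and lid above 2 N and linear speed of lid below 0.02 m/s); the arm keeps its last pose, push and grip.
It fails at once if the flap is lifted by more than 0.12 rad (5 mm at its edge) (value of joint flap above 0.12 rad).
It fails at once if a bystander on the bench is moved by more than 30 mm (distance of any of blank, jar, bottle, spatula, bowl, model from where it was at the start of the episode above 0.03 m).
It also fails if it takes over 58 s, if anything falls off the work surface, if the arm or the gripper's body presses on something with over 40 N, if the wrist force passes 120 N, or if a joint passes its speed limit or range.

### The arm

A 6-joint arm with a two-finger parallel gripper is mounted at the origin on the work surface. World frame = base frame: x ahead of the robot, y to its left, z up, the work surface at z = 0. Lengths are in m, angles in degrees, forces in N, time in s.
With the tool pointing down it reaches from about 0.375 to 0.9 m from the base axis. Payload 3.1 kg.
Tool frame: the origin (TCP) lies at the very end of the fingers, on their centre line; the grasp point (between the pads) lies behind it (grip_point_offset is the z of the grasp point in the tool frame, in m); z points along the fingers, y is the direction in which the jaws open and shut (so a half turn about z gives the same grasp; the last joint's range is limited). The gripper opens to 87 mm and grips with 3 to 60 N. Pads are 19 mm wide; open, the fingers measure 117 mm over their backs; the gripper's body (75 mm by 190 mm) begins 51 mm behind the grasp point.
Start: joints at [56.236, 30.224, 82.088, -0, 67.689, -10.227], TCP at [0.25, 0.573, 0.223] pointing down, gripper open.
Joint ranges: [-176.69, 176.69], [-43.24, 126.21], [12.49, 139.97], [-82, 262], [0, 151.66], [-163.58, 163.58]. Speed limits (degrees/s): [159.86, 159.86, 180, 180, 180, 180].

### API

Orientations are given as a 3x3 rotation matrix whose columns are the frame's x, y, z axes.
In Python, from rig import * gives the robot as it stands. The module is installed in compiled form; this text tells all that it offers.
- The arm moves only by the tool jog_arm, never from a script. Its argument "series" is a list of rows, each a list of 5 numbers: the opening, from 0 (shut) to 1 (fully open), then the shift along the tool's x, y, z in mm, then the turn about the tool's z in degrees. A call has 1 to 5 rows; each row is the pose to reach, as a shift and turn from the pose measured when the call began, along the tool's axes at that moment; what a row does not reach only later rows make up. A row lasts 1/8 s, in which the tool goes at most 62.5 mm and 10.7 degrees, less where a joint would pass 70% of its speed; a pose out of reach is approached as far as the arm can. A call with a gripper value outside its range is refused whole. The fingers move at their own pace and stop on an object; "grip_force" is the grip in N (left out, the last holds). Time passes only in rows, so rows that repeat a pose let the fingers close. It gives the time, the measured TCP pose, the force and the opening at its end, in the units of the state.
- get_state(): the state, without advancing time (a new reading comes with each control period).
- camera(name): name is "scene" or "top"; returns the picture (480x640x3 uint8, red, green, blue); there is no depth.
- calibration(name): a dict with "fov_y" (degrees; the focal length in pixels is half the picture's height over the tangent of half this angle, whatever the lens; pixels are square), "cx", "cy" (the principal point, pixels), "dist_coeffs" ([k1, k2, p1, p2, k3] as OpenCV has them; the pictures are not rectified), "view" (4x4, takes a point from world to camera coordinates). Camera axes: x right, y up, looking along -z (the intrinsics and any distortion apply to the point x, -y, -z); pixel columns grow to the right and rows downward; lengths in m; the calibration is good to about 2 mm. A picture is of the moment at which its call begins. calibration takes no time and is no camera call.
- hand_in(): hands the job in, once; it reports no verdict.
Trained networks look in the newest picture that a camera, given by its name, has taken for a name from the list of things; names that differ only in an ending like _2 or _b are one class to them, and where a whole thing is asked for, a point or a joint stands for the part that bears it (a point fixed in the world has none). Each returns a list of dicts, best first, with "confidence" (0 to 1); they miss things now and then, are a little off and sometimes report something else, mostly with a low value. They report only what shows in the picture. A call takes as long as a camera call. They do not tell look-alikes from the thing itself.
- recognise(target, camera): "uv" ([column, row] in pixels, amid what is visible of it).
- landmark_of(target, camera): "uv" ([column, row] in pixels: a listed point, or the origin of a listed thing).
The state is a dict: "time": time; "q": joint angles; "qd": joint speeds; "effort": joint torques, N m; "position": TCP position; "ee_rot": TCP orientation; "force": force on the tool from outside, world axes, zero at the start; "ft_torque": the same for the moment, N m; "width": finger opening in m.
Only numpy, scipy, OpenCV 4.12 (cv2) and the standard library are available. Lean on these libraries where they do the work, as an engineer would, in place of code of your own. Each camera call takes 0.05 s, during which the arm holds its last target.

## Working session

There is one attempt and no reset: what is moved stays moved. The work goes in short steps, Python scripts to look and compute and a tool call to move; the robot and the scene stay as the last step left them, time stands still between calls to the robot, and variables do not carry over. Pictures are saved under pics/ and viewed, and the job is handed in when it is done.

Besides the shell and the picture viewer there is one more tool, called after "Emit:" by a JSON object that holds its "op" and its "data", one argument or row to a line. jog_arm: Moves the arm, as the interface text tells. Its arguments: {"type":"object","properties":{"series":{"type":"array","items":{"type":"array","items":{"type":"number"}}},"grip_force":{"type":"number"}},"required":["series"]}

```bash
mkdir -p pics; cat > h.py <<'E'
from rig import *
import numpy as np, cv2
def K(n):
    c=calibration(n); f=240/np.tan(np.radians(c["fov_y"])/2)
    return np.array([[f,0,c["cx"]],[0,f,c["cy"]],[0,0,1]]),np.array(c["dist_coeffs"],float),np.array(c["view"])
def ray(n,uv):
    k,d,V=K(n); p=cv2.undistortPoints(np.array([[uv]],float),k,d)[0,0]
    r=np.array([p[0],-p[1],-1.]); R=V[:3,:3]; return -R.T@V[:3,3], R.T@r
def at(n,uv,z):
    o,r=ray(n,uv); return o+r*(z-o[2])/r[2]
def proj(n,P):
    k,d,V=K(n); P=np.atleast_2d(P).astype(float); c=P@V[:3,:3].T+V[:3,3]; c=c*[1,-1,-1]
    return cv2.projectPoints(c,np.zeros(3),np.zeros(3),k,d)[0][:,0]
def save(n,f,crop=None,s=1):
    im=camera(n)[:,:,::-1].copy()
    cv2.imwrite('raw_'+n+'.png',im)
    if crop: a,b,c,d=crop; im=im[b:d,a:c]
    if s!=1: im=cv2.resize(im,None,fx=s,fy=s,interpolation=cv2.INTER_CUBIC)
    cv2.imwrite('pics/'+f,im)
E
python3 - <<'E'
from h import *
save('top','t1.png');save('scene','s1.png')
s=get_state(); print(s)
for n in('top','scene'):
    k,d,V=K(n); print(n,k[0,0],d,(-V[:3,:3].T@V[:3,3]).round(3))
for n in('top',):
  for t in('tray','flap_edge','lid'):
    for r in landmark_of(t,n)[:3]: print(n,t,r)
E
```

```text
{'time': 0.1, 'q': array([ 5.62324969e+01,  3.02725958e+01,  8.21471403e+01, -6.42459105e-05,
        6.76904361e+01, -1.02259640e+01]), 'qd': array([-0.03438675, -0.12857199, -0.10385375, -0.07472952,  0.05568151,
        0.07616421]), 'effort': array([-5.05261505e-04, -4.40985882e+01, -1.77150035e+01,  6.34570839e-02,
        5.33987372e-02, -6.33327954e-05]), 'position': array([0.24922927, 0.57245426, 0.22169126]), 'ee_rot': array([[-9.16770731e-01,  3.99412426e-01, -1.06791312e-03],
       [ 3.99413708e-01,  9.16769400e-01, -1.59905483e-03],
       [ 3.40347700e-04, -1.89250581e-03, -9.99998151e-01]]), 'force': array([ 0.23674588, -0.40930821,  0.43993499]), 'ft_torque': array([-0.0003259 , -0.00931822, -0.0228445 ]), 'width': 0.08695897805314602}
top 518.8627752660637 [-0.0581877  0.         0.         0.         0.       ] [ 0.401 -0.004  1.192]
scene 522.1290060304646 [-0.07349525  0.          0.          0.          0.        ] [1.002 0.706 0.762]
top tray {'uv': [280.6, 234.8], 'confidence': 0.91}
top flap_edge {'uv': [281.0, 214.8], 'confidence': 0.64}
top lid {'uv': [398.4, 271.6], 'confidence': 0.79}
```

View pics/t1.png

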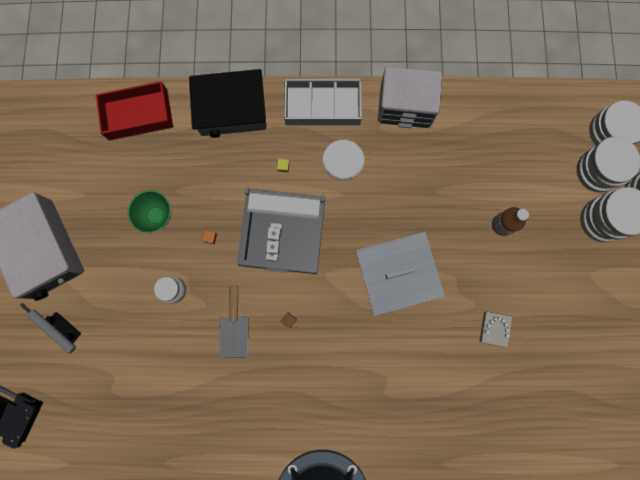

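View pics/s1.png

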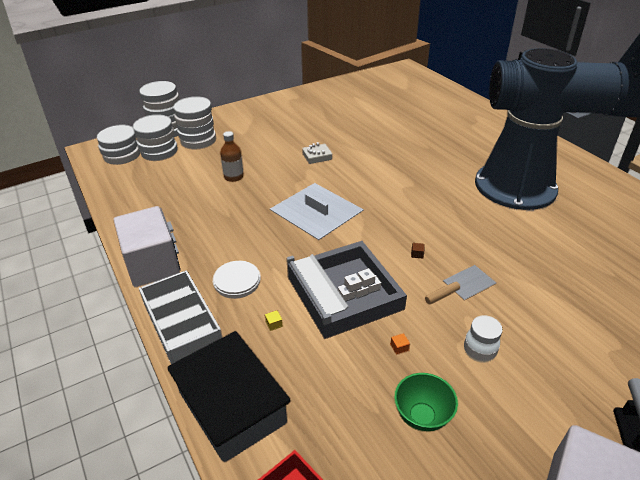

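```bash
python3 - <<'E'
import cv2
im=cv2.imread('raw_top.png')
cv2.imwrite('pics/t1z.png',cv2.resize(im[170:340,210:450],None,fx=3.3,fy=3.3,interpolation=cv2.INTER_CUBIC))
E
```

```text
(no output)
```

View pics/t1z.png

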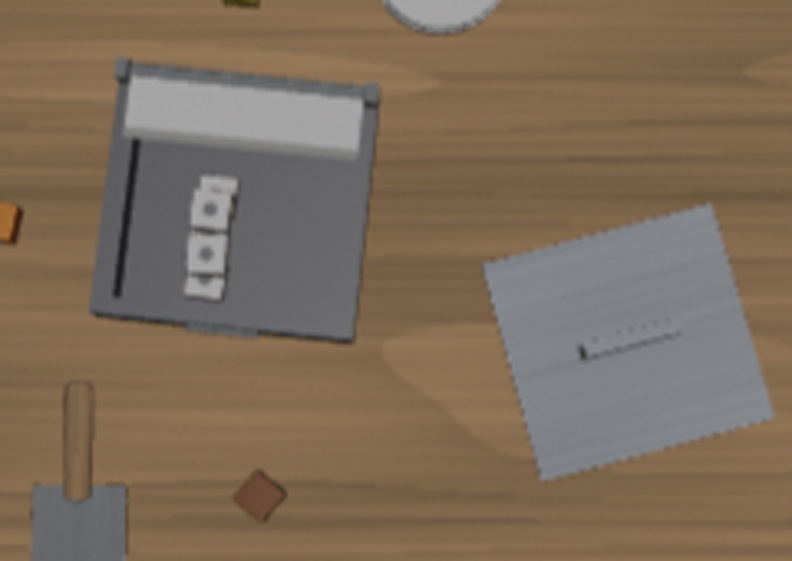

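```bash
python3 - <<'E'
from h import *
im=cv2.imread('raw_scene.png')
cv2.imwrite('pics/s1z.png',cv2.resize(im[170:350,250:450],None,fx=4,fy=3.3,interpolation=cv2.INTER_CUBIC)) if 0 else cv2.imwrite('pics/s1z.png',cv2.resize(im[175:345,255:425],None,fx=3.5,fy=3.5,interpolation=cv2.INTER_CUBIC))
Z=lambda p:[p[0]/3.3+210-.35,p[1]/3.3+170-.35]
def rep(nm,ps,z):
    P=np.array([at('top',Z(p),z) for p in ps]); print(nm,(P*1000).round(1)[:,:2].tolist()); 
    return P
t=rep('tray FL,FR',[(92,312),(352,340)],.04)
c=rep('cheek',[(122,62),(375,92)],.058)
l=rep('lid',[(484,263),(712,203),(774,416),(542,480)],.004); print('c',l.mean(0))
for a in range(4): d=l[(a+1)%4]-l[a]; print(np.hypot(*d[:2]),np.degrees(np.arctan2(d[1],d[0])))
d=t[1]-t[0];print(np.hypot(*d[:2]),np.degrees(np.arctan2(d[1],d[0])))
rep('rib',[(583,352),(681,324)],.034)
b=rep('topblk',[(210,210),(206,254)],.05)
rep('lowr',[(218,180),(203,298)],.028)
E
```

```text
tray FL,FR [[511.5, 189.4], [492.7, 13.3]]
cheek [[680.5, 170.0], [659.4, -2.2]]
lid [[549.5, -78.3], [591.9, -239.2], [442.7, -278.2], [399.1, -116.9]]
c [ 0.49580528 -0.1781273   0.004     ]
0.16639554919435967 -75.20977127292426
0.15424743026610344 -165.34623173109077
0.16706631892424792 105.11218163157004
0.15518921131475075 14.407919608122109
0.17702866863875386 -96.10275201055859
rib [[485.0, -142.9], [503.9, -209.8]]
topblk [[579.8, 109.3], [549.8, 111.6]]
lowr [[604.2, 106.3], [522.3, 115.5]]
```

View pics/s1z.png

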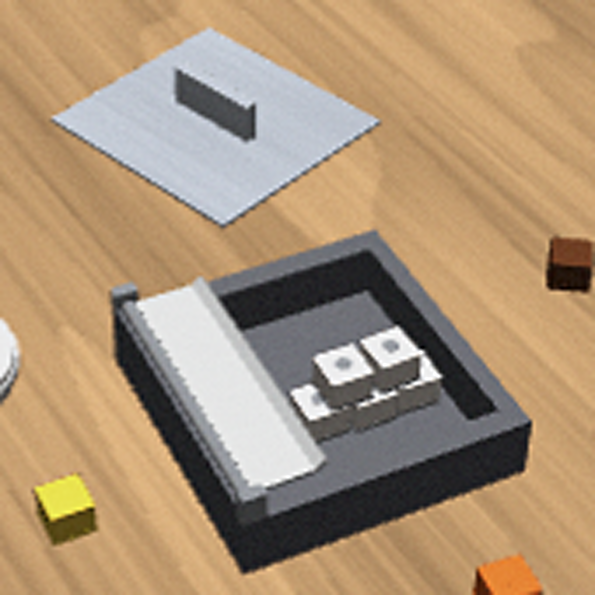

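```bash
python3 - <<'E'
from h import *
from scipy.optimize import least_squares
import rig; print([x for x in dir(rig) if not x.startswith('_')], getattr(rig,'grip_point_offset',None))
Zt=lambda p:[p[0]/3.3+210-.35,p[1]/3.3+170-.35]
Zs=lambda p:[p[0]/3.5+255-.36,p[1]/3.5+175-.36]
tm=[((-87,90,40),(92,312)),((-87,-90,40),(352,340))]
sm=[((-87,90,40),(530,425)),((-87,-90,40),(375,232)),((87,90,0),(243,572))]
lt=[((78,84,4),(484,263)),((78,-84,4),(712,203)),((-78,-84,4),(774,416)),((-78,84,4),(542,480))]
ls=[((78,84,4),(224,224)),((78,-84,4),(52,119)),((-78,-84,4),(210,28)),((-78,84,4),(380,122))]
def fit(A,B,x0,z0=0):
    def res(x):
        c,s=np.cos(x[2]),np.sin(x[2]); R=np.array([[c,-s,0],[s,c,0],[0,0,1]]); r=[]
        for n,L,Z in(('top',A,Zt),('scene',B,Zs)):
            if L:
                P=np.array([m for m,_ in L])/1000@R.T+[x[0],x[1],0]
                r.append((proj(n,P)-np.array([Z(q) for _,q in L])).ravel())
        return np.concatenate(r)
    o=least_squares(res,x0); print((o.x[:2]*1000).round(1),np.degrees(o.x[2]).round(2),o.fun.round(1))
x0=[.588,.092,-.11]
fit(tm,sm,x0);fit(tm,[],x0);fit([],sm,x0)
x0=[.495,-.178,.25]
fit(lt,ls,x0);fit(lt,[],x0);fit([],ls,x0)
# blocks scene
for p in[(344,363),(390,345)]: print('up',(at('scene',Zs(p),.05)*1000).round(1))
E
```

```text
['MotionError', 'calibration', 'camera', 'get_state', 'grip_point_offset', 'hand_in', 'landmark_of', 'recognise'] -0.0187
[588.2  92.3] -6.2 [-0.8  0.   0.5  0.3  0.2 -0.7  0.1 -0.6 -0.6  0.9]
[588.6  92.1] -6.11 [-0.7 -0.1  0.7  0.1]
[588.   92.5] -6.31 [ 0.3 -0.6  0.3 -0.6 -0.6  0.9]
[ 495.1 -177.9] 14.83 [-0.7  0.2 -0.  -0.   0.4  0.6 -0.1  0.4 -0.6  0.6 -0.5 -0.2 -0.4 -0.
  0.1 -0.1]
[ 495.8 -178.1] 14.76 [-0.5 -0.2  0.1 -0.3  0.5  0.4 -0.1  0.1]
[ 494.2 -177.9] 14.92 [-0.1  0.4 -0.1 -0.2 -0.2 -0.1  0.4 -0.2]
up [578.8 108.1  50. ]
up [548.7 109.4  50. ]
```

```bash
cat >> h.py <<'E'
def go(x,y,z,yaw=None):
    s=get_state(); p=np.array(s["position"])*1000; R=np.array(s["ee_rot"])
    d=R.T@(np.array([x,y,z])-p); cy=np.degrees(np.arctan2(R[1,1],R[0,1]))
    t=0 if yaw is None else -((yaw-cy+90)%180-90)
    print('t',round(s["time"],2),'pos',p.round(1),'yaw',cy.round(1),'F',np.round(s["force"],1),'w',round(s["width"]*1000,1),'-> shift',d.round(1),'turn',round(t,1),'tilt',R[:,2].round(4))
def tray(x,y):
    a=np.radians(-6.3); return 588.3+x*np.cos(a)-y*np.sin(a), 92.3+x*np.sin(a)+y*np.cos(a)
E
python3 - <<'E'
from h import *
go(549.2,110.5,120,83.7)
E
```

```text
t 0.25 pos [249.4 572.7 222.1] yaw 66.5 F [-0.7 -0.7 -0.9] w 87.1 -> shift [-459.5 -303.9  102.3] turn -17.2 tilt [-6.e-04 -9.e-04 -1.e+00]
```

Emit:
{"op": "jog_arm", "data": {
  "series": [
    [0.6,-100,-66,20,-6],
    [0.6,-200,-132,40,-17.2],
    [0.6,-300,-198,60,-17.2],
    [0.6,-400,-264,80,-17.2],
    [0.6,-459.5,-304,102,-17.2]
  ],
  "grip_force": 30
}}

```text
time: 0.88
position: [0.4163, 0.3163, 0.1695]
ee_rot: [[-0.994, 0.11, 0.001], [0.11, 0.994, -0.0], [-0.001, -0.0, -1.0]]
force: [1.3, 0.6, -0.6]
width: 0.0537
```

```bash
python3 - <<'E'
from h import *
go(549.2,110.5,80,83.7)
E
```

```text
t 0.88 pos [416.3 316.3 169.5] yaw 83.7 F [ 1.3  0.6 -0.6] w 53.7 -> shift [-154.7 -189.9   89.6] turn -0.0 tilt [ 6.e-04 -3.e-04 -1.e+00]
```

Emit:
{"op": "jog_arm", "data": {
  "series": [
    [0.6,-154.7,-190,70,0],
    [0.6,-154.7,-190,89,0],
    [0.6,-154.7,-190,89,0],
    [0.6,-154.7,-190,89,0],
    [0.6,-154.7,-190,89,0]
  ]
}}

```text
time: 1.5
position: [0.5512, 0.1071, 0.0793]
ee_rot: [[-0.993, 0.115, 0.001], [0.115, 0.993, -0.001], [-0.001, -0.001, -1.0]]
force: [0.3, -0.0, 0.0]
width: 0.0522
```

```bash
python3 - <<'E'
from h import *
go(549.2,110.5,31,83.7)
E
```

```text
t 1.5 pos [551.2 107.1  79.3] yaw 83.4 F [ 0.3 -0.   0. ] w 52.2 -> shift [ 2.4  3.2 48.3] turn -0.3 tilt [ 5.e-04 -7.e-04 -1.e+00]
```

Emit:
{"op": "jog_arm", "data": {
  "series": [
    [0.6,2.4,3.2,10,0],
    [0.6,2.4,3.2,25,0],
    [0.6,2.4,3.2,40,0],
    [0.6,2.4,3.2,48,0],
    [0.6,2.4,3.2,48,0]
  ]
}}

```text
time: 2.12
position: [0.5484, 0.1111, 0.0305]
ee_rot: [[-0.994, 0.114, -0.001], [0.114, 0.994, -0.001], [0.001, -0.001, -1.0]]
force: [0.4, -0.4, -0.3]
width: 0.0519
```

```bash
python3 - <<'E'
from h import *
go(549.2,110.5,31,83.7); save('scene','s2.png',(255,175,425,345),3.5)
E
```

```text
t 2.12 pos [548.4 111.1  30.5] yaw 83.5 F [ 0.4 -0.4 -0.3] w 51.9 -> shift [-0.9 -0.5 -0.5] turn -0.2 tilt [-1.2e-03 -7.0e-04 -1.0e+00]
```

View pics/s2.png

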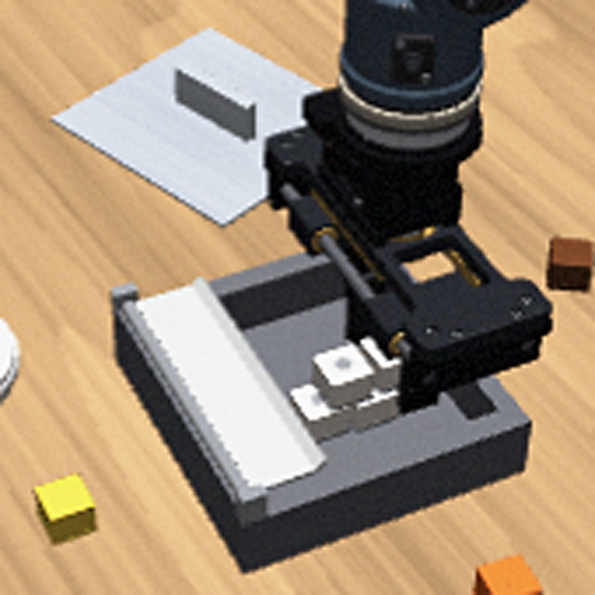

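The open fingers straddle the front upper block (around 385,355 in the crop), with the second one clear of them at (344,363). Next I close the gripper and lift.

Emit:
{"op": "jog_arm", "data": {
  "series": [
    [0.2,0,0,-0.5,0],
    [0.2,0,0,-0.5,0],
    [0.2,0,0,-0.5,0],
    [0.2,0,0,-0.5,0],
    [0.2,0,0,-30,0]
  ]
}}

```text
time: 2.8
position: [0.5471, 0.1108, 0.0595]
ee_rot: [[-0.993, 0.114, -0.005], [0.114, 0.993, -0.001], [0.005, -0.001, -1.0]]
force: [0.4, -0.3, 0.2]
width: 0.0258
```

```bash
python3 - <<'E'
from h import *
x,y=tray(-41,-36); print(x,y)
go(x,y,70,83.7);save('scene','s3.png',(255,175,425,345),3.5)
E
```

```text
543.5971656270599 61.016512358346375
t 2.8 pos [547.1 110.8  59.5] yaw 83.4 F [ 0.4 -0.3  0.2] w 25.8 -> shift [ -2.2 -49.9 -10.4] turn -0.3 tilt [-5.2e-03 -7.0e-04 -1.0e+00]
```

View pics/s3.png

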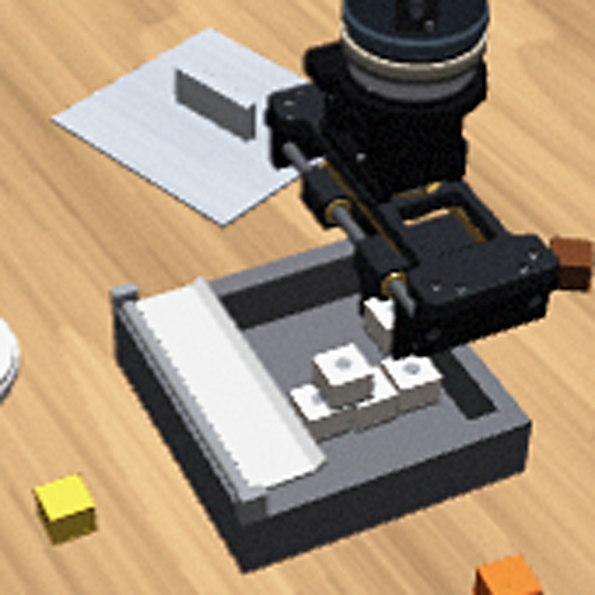

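The block is held (width 25.8 mm) and lifted; the other four are undisturbed. Now place it.

Emit:
{"op": "jog_arm", "data": {
  "series": [
    [0.2,-2,-50,0,0],
    [0.2,-2,-50,0,0],
    [0.2,-2,-50,25,0],
    [0.2,-2,-50,42,0],
    [0.2,-2,-50,47,0]
  ]
}}

```text
time: 3.48
position: [0.5455, 0.0616, 0.0154]
ee_rot: [[-0.994, 0.114, 0.0], [0.114, 0.994, -0.0], [-0.0, -0.0, -1.0]]
force: [-0.6, 0.4, 0.3]
width: 0.0256
```

```bash
python3 - <<'E'
from h import *
x,y=tray(-41,-36); print(x,y)
go(x,y,9.5,83.7)
E
```

```text
543.5971656270599 61.016512358346375
t 3.48 pos [545.5  61.6  15.4] yaw 83.5 F [-0.6  0.4  0.3] w 25.6 -> shift [ 1.8 -0.8  5.9] turn -0.2 tilt [ 3.e-04 -3.e-04 -1.e+00]
```

Emit:
{"op": "jog_arm", "data": {
  "series": [
    [0.2,0,0,4,0],
    [0.2,0,0,5.5,0],
    [0.2,0,0,6,0],
    [0.42,0,0,6,0],
    [0.42,0,0,6,0]
  ]
}}

```text
time: 4.1
position: [0.5458, 0.0616, 0.0098]
ee_rot: [[-0.994, 0.114, 0.001], [0.114, 0.994, -0.0], [-0.001, -0.0, -1.0]]
force: [-0.3, -0.2, 0.5]
width: 0.0345
```

Emit:
{"op": "jog_arm", "data": {
  "series": [
    [0.42,0,0,-20,0],
    [0.42,0,0,-50,0],
    [0.55,0,0,-75,0],
    [0.6,0,0,-75,0],
    [0.6,0,0,-75,0]
  ]
}}

```text
time: 4.72
position: [0.5453, 0.0616, 0.0843]
ee_rot: [[-0.994, 0.114, 0.0], [0.114, 0.994, -0.0], [-0.0, -0.0, -1.0]]
force: [0.4, -0.1, -0.7]
width: 0.0509
```

```bash
python3 - <<'E'
from h import *
go(579.3,108.7,80,83.7);save('scene','s4.png',(255,175,425,345),3.5)
E
```

```text
t 4.72 pos [545.3  61.6  84.3] yaw 83.5 F [ 0.4 -0.1 -0.7] w 50.9 -> shift [-28.4  50.6   4.3] turn -0.2 tilt [ 4.e-04 -3.e-04 -1.e+00]
```

View pics/s4.png

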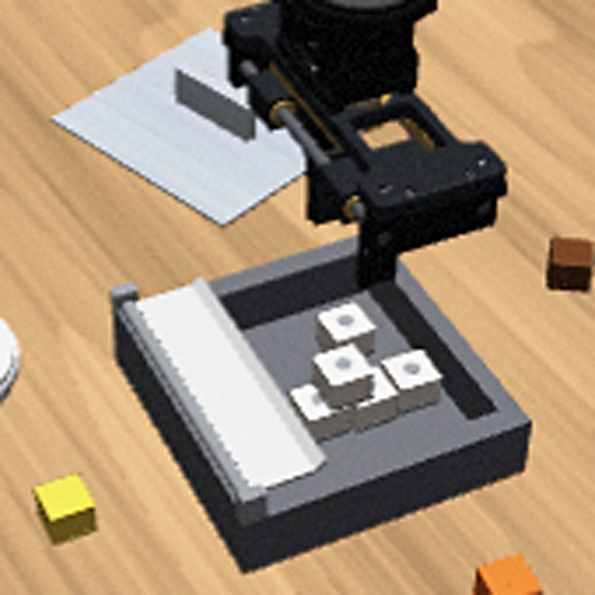

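The first block stands on the floor (346,325). Now the second upper block.

Emit:
{"op": "jog_arm", "data": {
  "series": [
    [0.6,-28.5,50.5,0,0],
    [0.6,-28.5,50.5,10,0],
    [0.6,-28.5,50.5,25,0],
    [0.6,-28.5,50.5,40,0],
    [0.6,-28.5,50.5,40,0]
  ]
}}

```text
time: 5.4
position: [0.5769, 0.1078, 0.0417]
ee_rot: [[-0.993, 0.115, -0.006], [0.115, 0.993, -0.0], [0.006, -0.001, -1.0]]
force: [1.4, -0.7, 0.5]
width: 0.0519
```

```bash
python3 - <<'E'
from h import *
go(579.3,108.7,30.8,83.7)
E
```

```text
t 5.4 pos [576.9 107.8  41.7] yaw 83.4 F [ 1.4 -0.7  0.5] w 51.9 -> shift [-2.4  1.2 10.9] turn -0.3 tilt [-5.8e-03 -3.0e-04 -1.0e+00]
```

Emit:
{"op": "jog_arm", "data": {
  "series": [
    [0.6,-2.4,1.2,8,0],
    [0.6,-2.4,1.2,10.5,0],
    [0.2,-2.4,1.2,10.5,0],
    [0.2,-2.4,1.2,10.5,0],
    [0.2,-2.4,1.2,10.5,0]
  ]
}}

```text
time: 6.02
position: [0.5796, 0.1087, 0.0316]
ee_rot: [[-0.993, 0.115, -0.005], [0.115, 0.993, -0.0], [0.005, -0.001, -1.0]]
force: [0.1, -0.4, 0.8]
width: 0.0302
```

Emit:
{"op": "jog_arm", "data": {
  "series": [
    [0.2,0,0,0,0],
    [0.2,0,0,0,0],
    [0.2,0,0,-20,0],
    [0.2,0,0,-30,0],
    [0.2,0,0,-30,0]
  ]
}}

```text
time: 6.65
position: [0.5804, 0.1088, 0.0624]
ee_rot: [[-0.993, 0.115, -0.003], [0.115, 0.993, -0.0], [0.003, -0.001, -1.0]]
force: [-0.5, 0.1, 0.3]
width: 0.026
```

```bash
python3 - <<'E'
from h import *
x,y=tray(-8,-36); go(x,y,60,83.7);save('scene','s5.png',(255,175,425,345),3.5)
E
```

```text
t 6.65 pos [580.4 108.8  62.4] yaw 83.4 F [-0.5  0.1  0.3] w 26.0 -> shift [ -1.9 -51.5   2.4] turn -0.3 tilt [-3.1e-03 -3.0e-04 -1.0e+00]
```

View pics/s5.png

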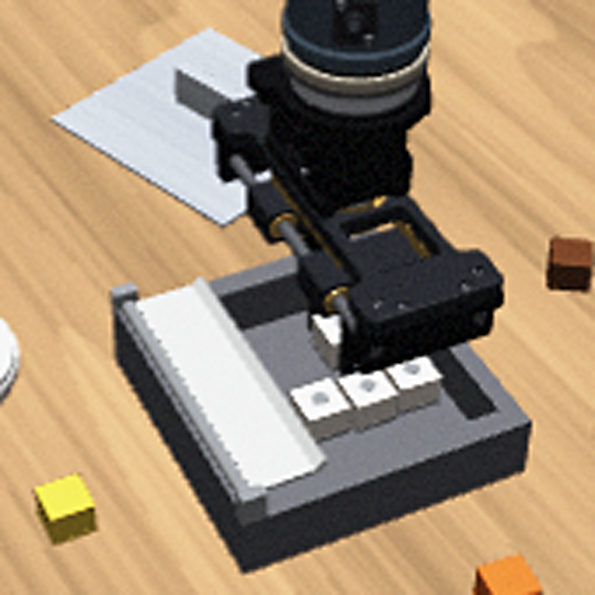

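Held, and the lower row is intact. I will put it at tray x ≈ -5 for extra clearance.

Emit:
{"op": "jog_arm", "data": {
  "series": [
    [0.2,-5,-51.5,0,0],
    [0.2,-5,-51.5,0,0],
    [0.2,-5,-51.5,25,0],
    [0.2,-5,-51.5,43,0],
    [0.2,-5,-51.5,50,0]
  ]
}}

```text
time: 7.32
position: [0.5775, 0.0576, 0.0102]
ee_rot: [[-0.993, 0.114, -0.007], [0.114, 0.993, 0.0], [0.007, -0.001, -1.0]]
force: [0.5, -0.5, 1.0]
width: 0.0258
```

```bash
python3 - <<'E'
from h import *
x,y=tray(-5,-36)
go(x,y,10,83.7)
E
```

```text
t 7.33 pos [577.5  57.6  10.2] yaw 83.4 F [ 0.5 -0.5  1. ] w 25.8 -> shift [-1.9 -0.3  0.1] turn -0.3 tilt [-7.4e-03  1.0e-04 -1.0e+00]
```

Emit:
{"op": "jog_arm", "data": {
  "series": [
    [0.2,-1,0,0,0],
    [0.42,-1,0,0,0],
    [0.42,-1,0,0,0],
    [0.42,-1,0,0,0],
    [0.42,-1,0,-20,0]
  ]
}}

```text
time: 7.95
position: [0.5775, 0.0575, 0.0294]
ee_rot: [[-0.993, 0.114, -0.01], [0.114, 0.993, 0.0], [0.01, -0.001, -1.0]]
force: [0.7, -0.3, -0.1]
width: 0.0367
```

```bash
python3 - <<'E'
from h import *
go(494.9,-177.9,90,14.8)
E
```

```text
t 7.95 pos [577.5  57.5  29.4] yaw 83.4 F [ 0.7 -0.3 -0.1] w 36.7 -> shift [  55.8 -243.4  -59.8] turn 68.6 tilt [-1.050e-02  4.000e-04 -9.999e-01]
```

Emit:
{"op": "jog_arm", "data": {
  "series": [
    [0.42,0,0,-60,0],
    [0.42,0,0,-90,10],
    [0.42,10,-50,-90,20],
    [0.42,25,-110,-90,30],
    [0.42,40,-170,-90,40]
  ]
}}

```text
time: 8.57
position: [0.5189, -0.1082, 0.1206]
ee_rot: [[-0.684, 0.729, -0.009], [0.729, 0.684, -0.0], [0.006, -0.007, -1.0]]
force: [0.1, -0.7, -0.3]
width: 0.0365
```

```bash
python3 - <<'E'
from h import *
go(494.9,-177.9,90,14.8)
E
```

```text
t 8.57 pos [ 518.9 -108.2  120.6] yaw 43.2 F [ 0.1 -0.7 -0.3] w 36.5 -> shift [-34.6 -65.   30.8] turn 28.4 tilt [-9.e-03 -3.e-04 -1.e+00]
```

Emit:
{"op": "jog_arm", "data": {
  "series": [
    [0.42,-34.5,-65,10,10],
    [0.42,-34.5,-65,30,20],
    [0.42,-34.5,-65,30,28.4],
    [0.42,-34.5,-65,30,28.4],
    [0.42,-34.5,-65,30,28.4]
  ]
}}

```text
time: 9.2
position: [0.4951, -0.1777, 0.0911]
ee_rot: [[-0.258, 0.966, -0.008], [0.966, 0.258, -0.001], [0.001, -0.008, -1.0]]
force: [0.7, 0.0, -0.4]
width: 0.037
```

```bash
python3 - <<'E'
from h import *
go(494.9,-177.9,45,14.8);save('scene','s6.png',(255,175,425,345),3.5);save('top','t6.png',(210,170,450,340),3.3)
E
```

```text
t 9.2 pos [ 495.1 -177.7   91.1] yaw 14.9 F [ 0.7  0.  -0.4] w 37.0 -> shift [-0.2  0.1 46.1] turn 0.1 tilt [-8.4e-03 -8.0e-04 -1.0e+00]
```

View pics/s6.png

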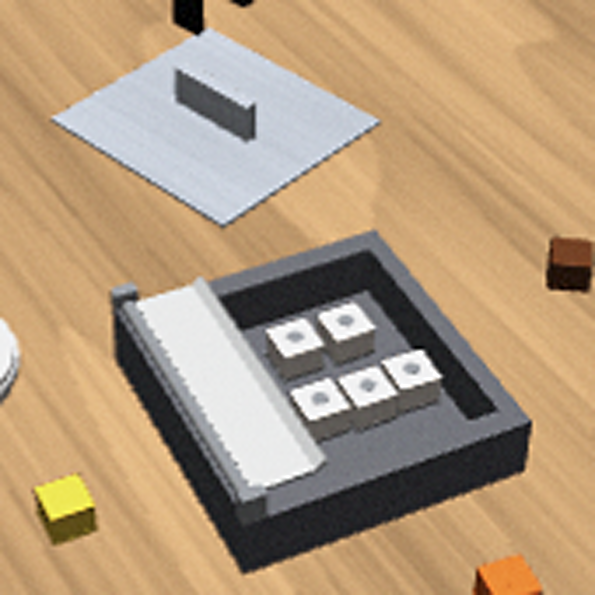

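View pics/t6.png

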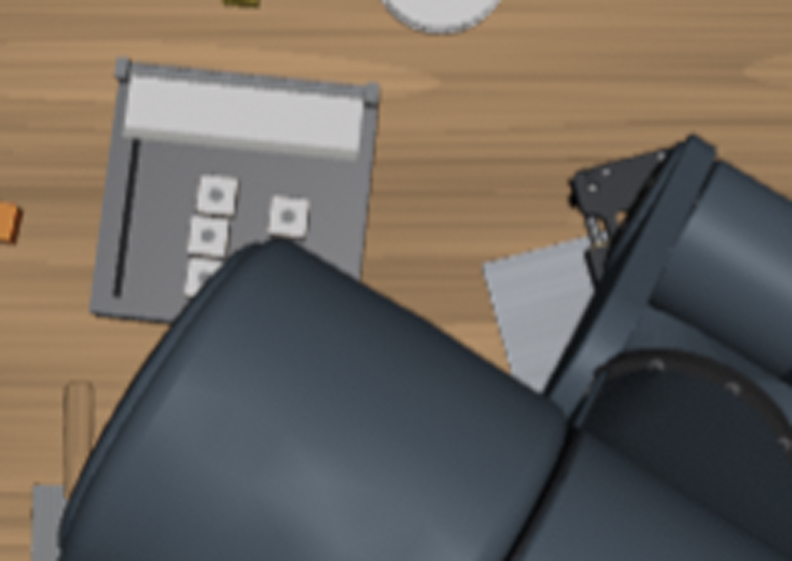

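All five blocks stand upright on the floor, with centres in the crop near (320,398), (368,385), (413,370), (295,337) and (346,320). Now descend over the rib.

Emit:
{"op": "jog_arm", "data": {
  "series": [
    [0.42,0,0,25,0],
    [0.42,0,0,50,0],
    [0.42,0,0,70,0],
    [0.42,0,0,82,0],
    [0.42,0,0,82,0]
  ],
  "grip_force": 55
}}

```text
time: 9.93
position: [0.4943, -0.1772, 0.0087]
ee_rot: [[-0.258, 0.966, -0.009], [0.966, 0.258, -0.0], [0.002, -0.009, -1.0]]
force: [0.0, -0.6, 0.3]
width: 0.0367
```

```bash
python3 - <<'E'
from h import *
go(494.9,-177.9,9,14.8)
E
```

```text
t 9.93 pos [ 494.3 -177.2    8.7] yaw 15.0 F [ 0.  -0.6  0.3] w 36.7 -> shift [-0.8  0.4 -0.3] turn 0.2 tilt [-9.4e-03 -2.0e-04 -1.0e+00]
```

Emit:
{"op": "jog_arm", "data": {
  "series": [
    [0,0,0,0,0],
    [0,0,0,0,0],
    [0,0,0,0,0],
    [0,0,0,0,0],
    [0,0,0,0,0]
  ]
}}

```text
time: 10.55
position: [0.4946, -0.1774, 0.0091]
ee_rot: [[-0.258, 0.966, -0.008], [0.966, 0.258, -0.001], [0.002, -0.008, -1.0]]
force: [-0.4, 1.0, 4.0]
width: 0.0098
```

Emit:
{"op": "jog_arm", "data": {
  "series": [
    [0,0,0,-5,0],
    [0,0,0,-15,0],
    [0,0,0,-30,0],
    [0,0,0,-50,0],
    [0,0,0,-50,0]
  ]
}}

```text
time: 11.18
position: [0.4962, -0.178, 0.061]
ee_rot: [[-0.258, 0.966, -0.005], [0.966, 0.258, -0.003], [-0.001, -0.005, -1.0]]
force: [0.2, 0.7, -2.4]
width: 0.0099
```

```bash
python3 - <<'E'
from h import *
x,y=tray(-70,0); go(x,y,75,-6.3);save('scene','s7.png',(255,115,425,345),2.6)
E
```

```text
t 11.18 pos [ 496.2 -178.    61. ] yaw 14.9 F [ 0.2  0.7 -2.4] w 9.9 -> shift [262.8  93.4 -14.9] turn 21.2 tilt [-0.0048 -0.0028 -1.    ]
```

View pics/s7.png

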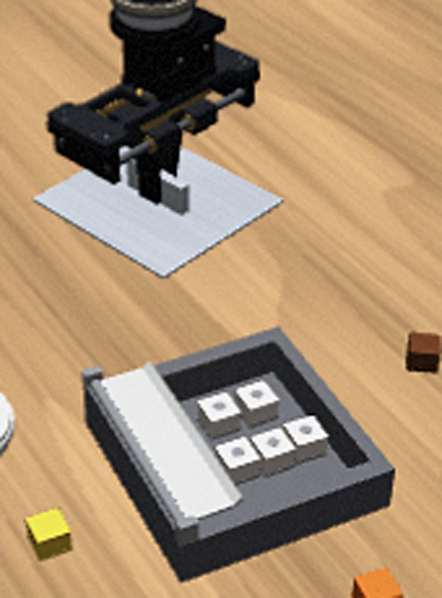

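Emit:
{"op": "jog_arm", "data": {
  "series": [
    [0,0,0,-30,0],
    [0,50,15,-35,6],
    [0,105,33,-35,12],
    [0,160,53,-35,18],
    [0,215,75,-35,21.2]
  ]
}}

```text
time: 11.85
position: [0.5122, 0.0511, 0.094]
ee_rot: [[0.112, 0.994, -0.008], [0.994, -0.112, -0.002], [-0.003, -0.008, -1.0]]
force: [1.0, -0.8, -3.5]
width: 0.0097
```

```bash
python3 - <<'E'
from h import *
x,y=tray(-70,0); go(x,y,85,-6.3)
E
```

```text
t 11.85 pos [512.2  51.1  94. ] yaw -6.4 F [ 1.  -0.8 -3.5] w 9.7 -> shift [49.3  1.1  8.9] turn -0.1 tilt [-0.0079 -0.0017 -1.    ]
```

Emit:
{"op": "jog_arm", "data": {
  "series": [
    [0,30,0.5,5,0],
    [0,49,1,9,0],
    [0,49,1,9,0],
    [0,49,1,20,0],
    [0,49,1,25,0]
  ]
}}

```text
time: 12.48
position: [0.5179, 0.0984, 0.0679]
ee_rot: [[0.114, 0.993, -0.01], [0.994, -0.114, -0.002], [-0.003, -0.009, -1.0]]
force: [-0.2, -0.0, -3.2]
width: 0.0096
```

```bash
python3 - <<'E'
from h import *
x,y=tray(-70,0); go(x,y,56,-6.3);save('scene','s8.png',(255,175,425,345),3.5);save('top','t8.png',(210,170,450,340),3.3)
E
```

```text
t 12.47 pos [517.9  98.4  67.9] yaw -6.5 F [-0.2 -0.  -3.2] w 9.6 -> shift [ 1.7  0.8 11.9] turn -0.2 tilt [-0.0096 -0.0018 -1.    ]
```

View pics/s8.png

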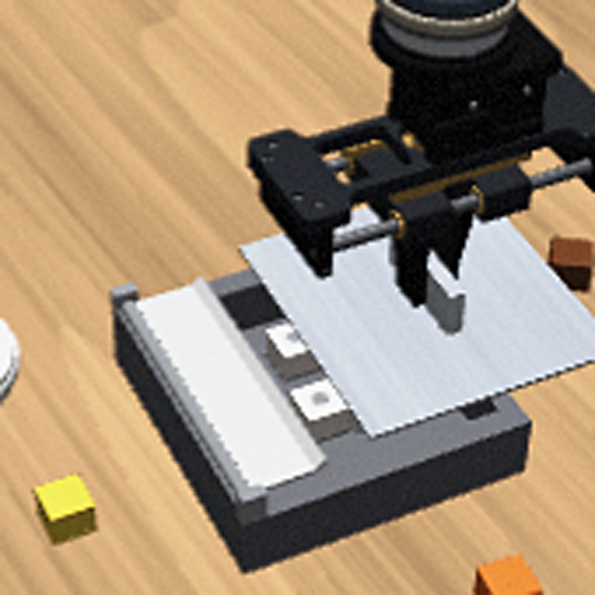

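View pics/t8.png

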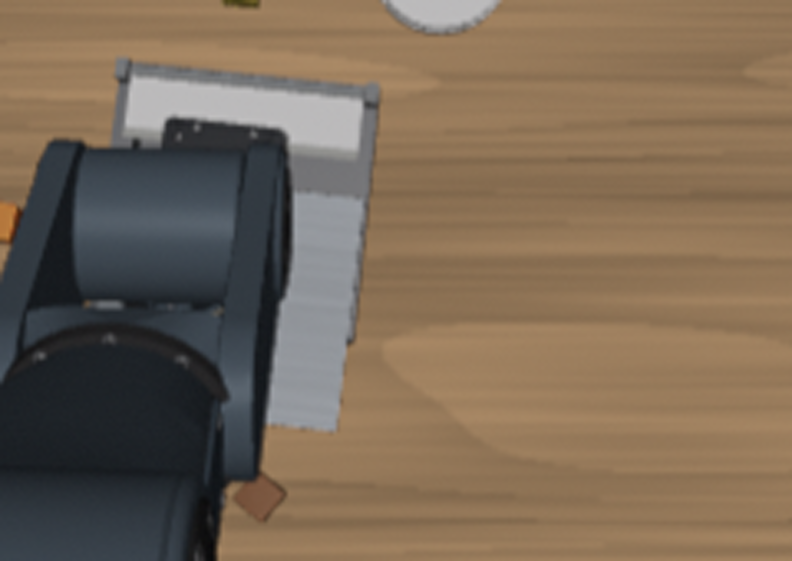

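```bash
cat > fitlid.py <<'E'
from h import *
from scipy.optimize import least_squares
from scipy.spatial.transform import Rotation as Ro
def fitlid(obs,z0,dof=5):
    # obs: (cam, (sx,sy,zz), uv); rear=+x, left=+y
    def res(v):
        R=Ro.from_euler('ZY',[v[2],v[4]]).as_matrix() if dof==5 else Ro.from_euler('Z',v[2]).as_matrix()
        r=[]
        for n,m,uv in obs:
            P=R@(np.array([78*m[0],84*m[1],m[2]])/1000)+[v[0],v[1],v[3]]
            r+=list(proj(n,P)[0]-uv)
        return np.array(r+[ (v[3]-z0)*300, v[4]*30])
    o=least_squares(res,[.52,.1,-.11,z0,0]); v=o.x
    a=np.radians(-6.3); d=v[:2]*1000-[588.3,92.3]
    print('lid tray x,y',(d[0]*np.cos(a)+d[1]*np.sin(a)).round(1),(-d[0]*np.sin(a)+d[1]*np.cos(a)).round(1),'yaw rel',(np.degrees(v[2])+6.3).round(2),'z',(v[3]*1000).round(1),'pitch(+rear down) deg',np.degrees(v[4]).round(2),o.fun.round(1))
Zt=lambda p:np.array([p[0]/3.3+210-.35,p[1]/3.3+170-.35])
Zs=lambda p:np.array([p[0]/3.5+255-.36,p[1]/3.5+175-.36])
E
python3 - <<'E'
from fitlid import *
im=cv2.imread('raw_scene.png')
cv2.imwrite('pics/s8b.png',cv2.resize(im[190:320,320:470],None,fx=4.5,fy=4.5,interpolation=cv2.INTER_CUBIC))
o=[('scene',(1,1,0),Zs((375,437))),('scene',(1,-1,.004),Zs((240,245))),('top',(1,-1,.004),Zt((364,197))),('top',(-1,-1,.004),Zt((337,432)))]
fitlid(o,.059)
E
```

```text
lid tray x,y -71.7 -2.6 yaw rel 0.22 z 61.3 pitch(+rear down) deg -1.01 [-0.3 -0.2 -0.2  0.6 -0.3  0.5  0.2  0.1  0.7 -0.5]
```

View pics/s8b.png

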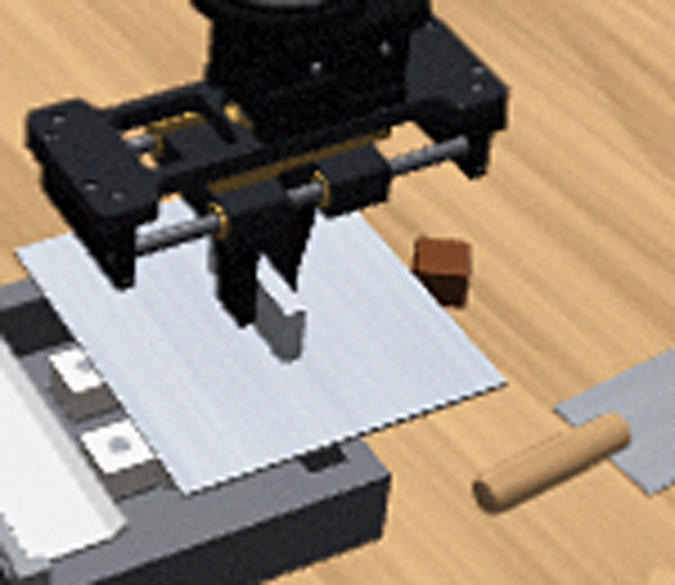

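```bash
python3 - <<'E'
from fitlid import *
o=[('scene',(1,1,0),Zs((375,437))),('scene',(1,-1,.004),Zs((240,245))),('scene',(-1,1,0),np.array([320+507/4.5-.4,190+385/4.5-.4])),('top',(1,-1,.004),Zt((364,197))),('top',(-1,-1,.004),Zt((337,432)))]
fitlid(o,.059);fitlid(o,.059,4)
fitlid(o[:3],.059)
go(*tray(-55,2),49.5,-6.3)
E
```

```text
lid tray x,y -71.6 -2.8 yaw rel 0.22 z 61.3 pitch(+rear down) deg -0.97 [-0.4 -0.2 -0.3  0.6  0.4  0.1 -0.2  0.5  0.3  0.1  0.7 -0.5]
lid tray x,y -71.5 -2.8 yaw rel 0.04 z 61.7 pitch(+rear down) deg 0.0 [-0.6  0.1 -0.3  0.9  0.4 -0.4 -0.1  0.6  0.1  0.1  0.8  0. ]
lid tray x,y -73.4 -5.1 yaw rel 0.04 z 59.1 pitch(+rear down) deg -0.71 [-0.3 -0.4  0.1  0.6  0.3 -0.1  0.  -0.4]
t 12.57 pos [517.8  98.6  67.9] yaw -6.5 F [-0.8 -1.1 -3.4] w 9.6 -> shift [ 3.6 16.  18.3] turn -0.2 tilt [-0.0101 -0.0017 -0.9999]
```

Emit:
{"op": "jog_arm", "data": {
  "series": [
    [0,2.5,8,6,0],
    [0,2.5,14,12,0],
    [0,2.5,14,15,0],
    [0,2.5,14,17,0],
    [0,2.5,14,17.5,0]
  ]
}}

```text
time: 13.2
position: [0.5314, 0.0996, 0.0501]
ee_rot: [[0.113, 0.994, -0.011], [0.994, -0.113, -0.002], [-0.003, -0.01, -1.0]]
force: [0.4, -0.0, -2.7]
width: 0.0098
```

```bash
python3 - <<'E'
from h import *
go(*tray(-55,2),49,-6.3);save('scene','s9.png',(255,175,455,345),3.5)
E
```

```text
t 13.2 pos [531.4  99.6  50.1] yaw -6.5 F [ 0.4 -0.  -2.7] w 9.8 -> shift [1.  2.4 1.1] turn -0.2 tilt [-0.0107 -0.0017 -0.9999]
```

View pics/s9.png

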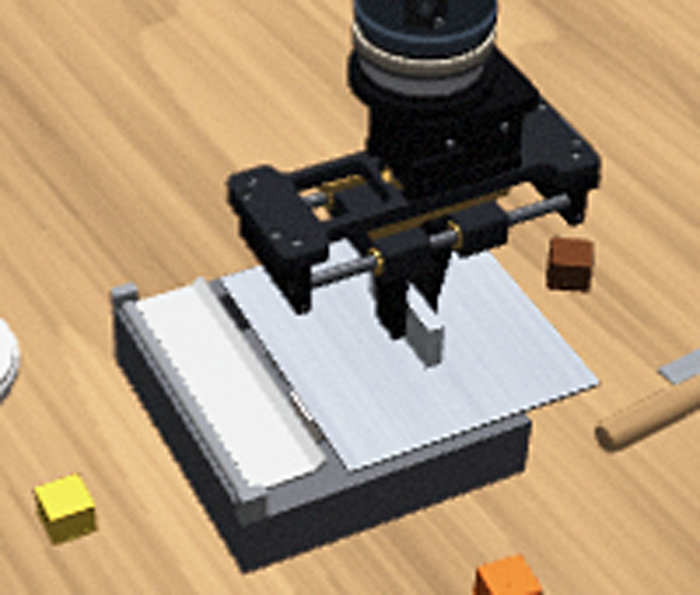

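The lid is just above the rim, square, with its rear-left corner at (350,470) in the crop and clear of the flap lip. I will measure its pose and then touch down.

```bash
python3 - <<'E'
from fitlid import *
o=[('scene',(1,1,0),Zs((350,470))),('scene',(1,-1,.004),Zs((220,279))),('scene',(-1,1,0),Zs((600,383)))]
fitlid(o,.041);fitlid(o,.041,4)
E
```

```text
lid tray x,y -59.5 -3.3 yaw rel -0.04 z 41.2 pitch(+rear down) deg -0.08 [ 0.1  0.1  0.1 -0.  -0.2 -0.   0.1 -0. ]
lid tray x,y -59.5 -3.4 yaw rel -0.07 z 41.2 pitch(+rear down) deg 0.0 [ 0.   0.1  0.1 -0.  -0.2 -0.1  0.1  0. ]
```

Emit:
{"op": "jog_arm", "data": {
  "series": [
    [0,0,0,1,0],
    [0,0,0,2,0],
    [0,0,0,2,0],
    [0,0,0,2,0]
  ]
}}

```text
time: 13.75
position: [0.5315, 0.0996, 0.0491]
ee_rot: [[0.113, 0.994, -0.01], [0.994, -0.113, -0.002], [-0.003, -0.01, -1.0]]
force: [-3.0, -0.1, 6.9]
width: 0.0098
```

Emit:
{"op": "jog_arm", "data": {
  "series": [
    [0,0.5,7,0,0],
    [0,1,14,0,0],
    [0,1.5,20,0,0],
    [0,2,26,-0.1,0],
    [0,2,26,-0.1,0]
  ]
}}

```text
time: 14.38
position: [0.5584, 0.0986, 0.0492]
ee_rot: [[0.113, 0.994, -0.008], [0.994, -0.113, -0.002], [-0.003, -0.008, -1.0]]
force: [-1.8, -1.0, 3.9]
width: 0.0096
```

```bash
python3 - <<'E'
from h import *
go(*tray(-6,2),49,-6.3);save('scene','s10.png',(255,175,455,345),3.5)
E
```

```text
t 14.38 pos [558.4  98.6  49.2] yaw -6.5 F [-1.8 -1.   3.9] w 9.6 -> shift [-0.9 24.4 -0. ] turn -0.2 tilt [-0.0085 -0.0017 -1.    ]
```

View pics/s10.png

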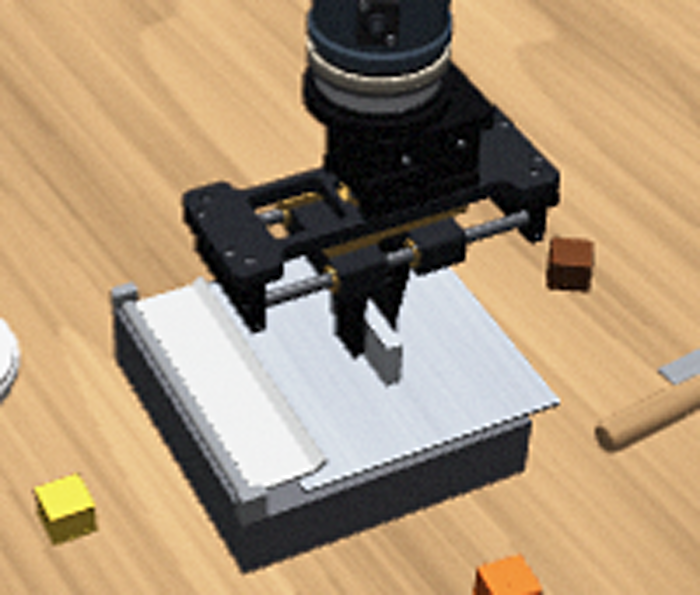

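The edge is under the flap, whose lip line is unchanged, so it was not lifted. Check y, then carry on to the stop.

```bash
python3 - <<'E'
from fitlid import *
a=np.radians(-6.3)
for p in[(558,405),(432,449),(305,491)]:
    P=at('scene',Zs(p),.040)*1000; d=P[:2]-[588.3,92.3]
    print((d[0]*np.cos(a)+d[1]*np.sin(a)).round(1),(-d[0]*np.sin(a)+d[1]*np.cos(a)).round(1))
# tray left rim edge
for p in[(530,425),(390,465)]:
    P=at('scene',Zs(p),.040)*1000; d=P[:2]-[588.3,92.3]
    print('tray',(d[0]*np.cos(a)+d[1]*np.sin(a)).round(1),(-d[0]*np.sin(a)+d[1]*np.cos(a)).round(1))
E
```

```text
-108.0 84.7
-28.9 84.4
46.2 82.7
tray -86.0 91.3
tray -3.0 85.1
```

Emit:
{"op": "jog_arm", "data": {
  "series": [
    [0,0,6,-0.1,0],
    [0,0,12,-0.1,0],
    [0,0,17,-0.1,0],
    [0,0,22,-0.1,0],
    [0,0,23,-0.1,0]
  ]
}}

```text
time: 15.05
position: [0.5814, 0.096, 0.0491]
ee_rot: [[0.113, 0.994, -0.009], [0.994, -0.113, -0.002], [-0.003, -0.008, -1.0]]
force: [-4.1, -0.1, 6.3]
width: 0.0094
```

```bash
python3 - <<'E'
from h import *
go(*tray(-6,1),49,-6.3);save('scene','s11.png',(255,175,455,345),3.5)
E
```

```text
t 15.05 pos [581.4  96.   49.1] yaw -6.5 F [-4.1 -0.1  6.3] w 9.4 -> shift [-2.   1.3  0.1] turn -0.2 tilt [-0.0087 -0.0016 -1.    ]
```

View pics/s11.png

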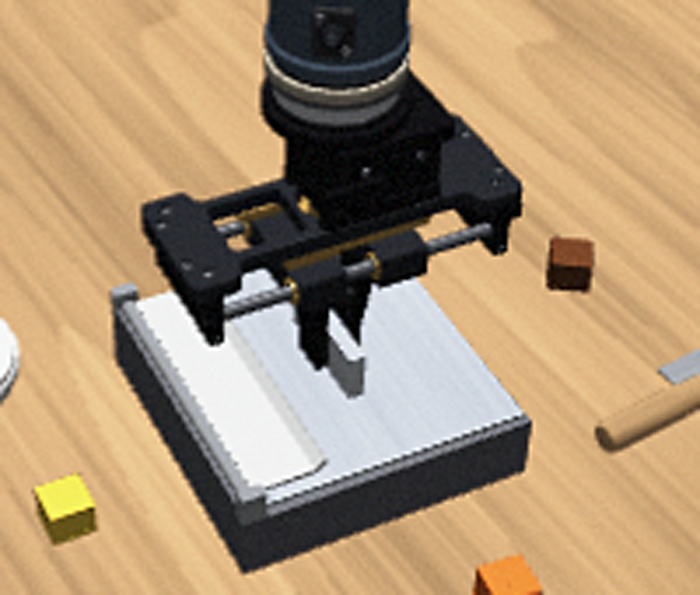

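Fully inserted: front-left lid corner is at (526,418), just inside the tray corner at (530,425), and the flap is still shut. Now press down.

Emit:
{"op": "jog_arm", "data": {
  "series": [
    [0,-0.5,1.5,0.3,0],
    [0,-0.5,1.5,0.8,0],
    [0,-0.5,1.5,1.5,0],
    [0,-0.5,1.5,2,0],
    [0,-0.5,1.5,2,0]
  ]
}}

```text
time: 15.72
position: [0.5814, 0.096, 0.0491]
ee_rot: [[0.113, 0.994, -0.011], [0.994, -0.113, -0.001], [-0.002, -0.011, -1.0]]
force: [-8.6, 0.8, 17.7]
width: 0.0094
```

```bash
python3 - <<'E'
from fitlid import *
go(*tray(-6,1),49,-6.3);save('scene','s12.png',(255,175,455,345),3.5);save('top','t12.png',(210,170,450,340),3.3)
E
```

```text
t 15.72 pos [581.4  96.   49.1] yaw -6.5 F [-8.6  0.8 17.7] w 9.4 -> shift [-1.9  1.2  0.1] turn -0.2 tilt [-0.011  -0.001  -0.9999]
```

View pics/s12.png

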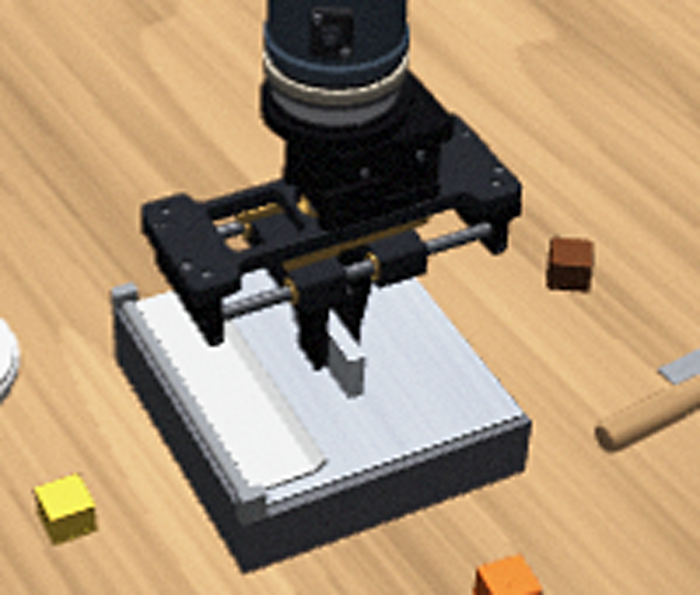

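View pics/t12.png

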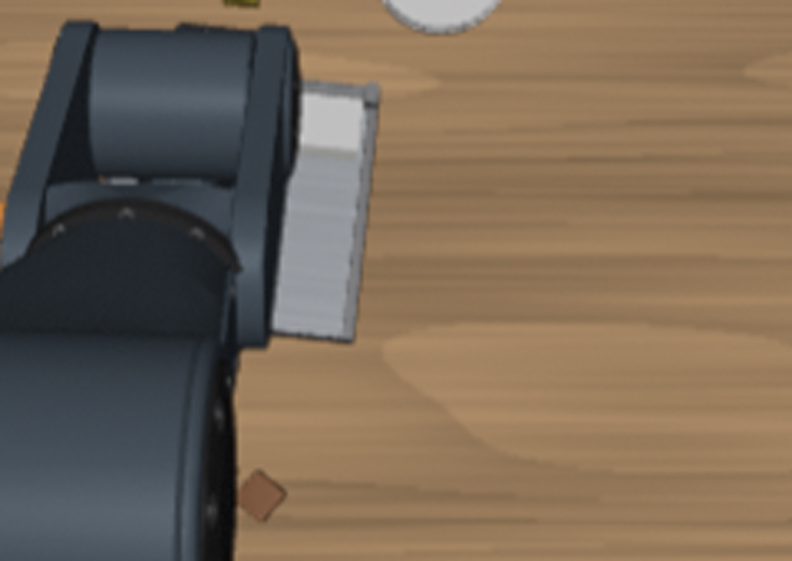

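```bash
python3 - <<'E'
from fitlid import *
a=np.radians(-6.3)
def T(n,uv,z):
    d=at(n,uv,z)[:2]*1000-[588.3,92.3]; return (d[0]*np.cos(a)+d[1]*np.sin(a)).round(1),(-d[0]*np.sin(a)+d[1]*np.cos(a)).round(1)
print(T('scene',Zs((525,419)),.042),T('scene',Zs((400,462)),.042),T('scene',Zs((270,502)),.042))
print('tray corner',T('scene',Zs((530,425)),.04))
im=cv2.imread('raw_top.png'); cv2.imwrite('pics/t12z.png',cv2.resize(im[190:280,280:335],None,fx=6.5,fy=6.5,interpolation=cv2.INTER_CUBIC))
im=cv2.imread('raw_scene.png'); cv2.imwrite('pics/s12z.png',cv2.resize(im[240:330,310:415],None,fx=6.5,fy=6.5,interpolation=cv2.INTER_CUBIC))
E
```

```text
(np.float64(-84.7), np.float64(87.8)) (np.float64(-7.8), np.float64(87.0)) (np.float64(66.9), np.float64(83.5))
tray corner (np.float64(-86.0), np.float64(91.3))
```

View pics/t12z.png

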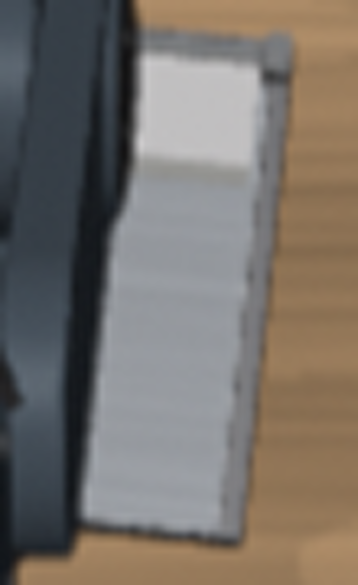

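View pics/s12z.png

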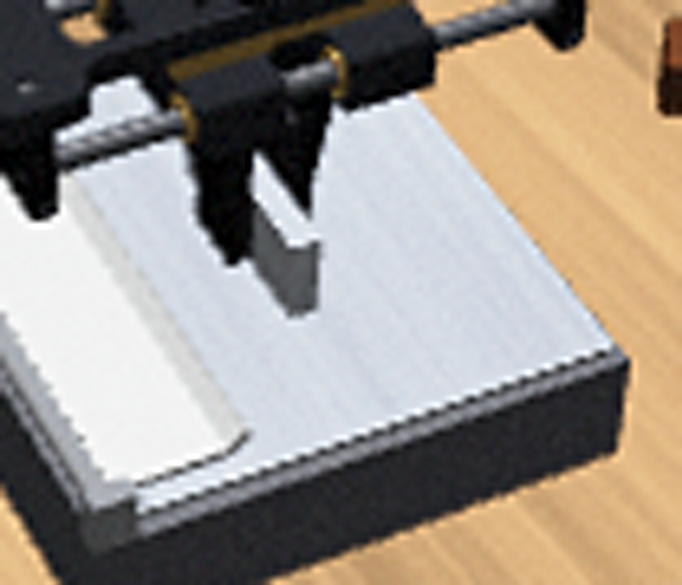

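```bash
python3 - <<'E'
from h import *
camera('scene')
for i in range(3):
    camera('top'); s=get_state(); print(s['time'],(s['position']*1000).round(2),s['force'].round(1),s['width'])
hand_in()
E
```

```text
15.925 [581.46  96.    49.1 ] [-8.9  1.9 18.4] 0.009301263026876849
15.975 [581.48  96.    49.11] [-8.   2.3 17.9] 0.00925854208691799
16.025 [581.49  95.98  49.11] [-8.9  2.8 18.4] 0.010001001808705938
the job is handed in; nothing more can be done
```

I spread the heap into one layer, fitted the lid under the flap, and handed the job in at about 16 s of the 58 s. The hand-in gives no verdict.

- **Blocks:** I picked up the two upper blocks one at a time and set them on the free side of the tray floor. A picture taken before the lid went on showed all five standing upright on the floor, apart from each other.
- **Lid position:** I gripped the lid by its rib and slid it along the rim under the flap. My last estimates put its centre at tray x about -7 mm and y about +1 to +2 mm. It was square to within about half a degree. By that estimate the rear edge is about 4 mm short of the stop and about 31 mm under the flap.
- **Flap:** It stayed shut in every picture taken during and after the slide; I judged this by eye and did not measure the angle.
- **Final press:** The gripper was still holding the rib and pressing down, with about 18 N measured at the wrist. The tool was still to within 0.1 mm over the last readings.
- **Bystanders:** I saw none of them moved in the cropped views I checked, but I took no full-scene picture at the end.

**Disagreements:**
- The two cameras and the arm's own position differed by 2 to 4 mm on the lid's y, all well inside the 8 mm limit.
- The last nudge of 1.5 mm towards the stop did not move the lid, and about 8 to 9 N of sideways force remained. That could be friction, or the lid already touching the stop.

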